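# Stroke the dust flaps of a distribution box shut

## Robot

A 6-joint arm with a two-finger parallel gripper is mounted at the origin on the work surface. World frame = base frame: x ahead of the robot, y to its left, z up, the work surface at z = 0. Lengths are in mm, angles in rad, forces in N, time in s.
With the tool pointing down it reaches from about 350 to 775 mm from the base axis. Payload 7.3 kg.
Tool frame: the origin (TCP) lies midway between the tips of the shut fingers; the grasp point (between the pads) lies 19 mm behind it; z points along the fingers, y is the line along which they close (so a half turn about z gives the same grasp; the last joint's range is limited). The gripper opens to 92 mm and grips with 3 to 60 N. Pads are 19 mm wide; open, the fingers measure 130 mm over their backs; the gripper's body (75 mm by 190 mm) begins 47 mm behind the grasp point.
Start: joints at [-1.302, 0.342, 1.524, -0, 1.275, -0.146], TCP at [211.602, -480.489, 226.741] pointing down, gripper open.
Joint ranges: [-2.53, 2.53], [-0.77, 2.02], [0.04, 2.7], [-1, 4.14], [0.28, 2.66], [-3.11, 3.11]. Speed limits (rad/s): [2.57, 2.57, 3.14, 3.14, 3.14, 3.14].

## Interface

Orientations are given as [roll, pitch, yaw] about the fixed x, y, z axes, in that order (R = Rz(yaw) Ry(pitch) Rx(roll)).
In Python, from plant import get_obs, capture, camera_model, close_job, search_frame, regions_of, pinpoint gives the robot as it stands. The module is installed in compiled form; this text tells all that it offers.
- The arm moves only by the shell command python3 -m pendant 'ROWS'. ROWS is JSON, one flat list of numbers, 7 for each row, row after row: the shift along the tool's x, y, z in units of 30 mm (1.0 is 30 mm), then the turn, a rotation vector about the tool's x, y, z in units of 4 degrees (1.0 is 4 degrees), then the closure, from -1 (fully open) to 1 (shut), so that 0 is half open. In form: [dx, dy, dz, wx, wy, wz, gripper, dx, dy, dz, wx, wy, wz, gripper, ...]. A call has 1 to 12 rows; each row shifts and turns the commanded pose from where the row before left it, along the tool's axes as they then stand; what a row does not reach is not made up. A row lasts 1/10 s, in which the tool goes at most 50 mm and 8.59 degrees, less where a joint would pass 70% of its speed; a pose out of reach is approached as far as the arm can. A call with a number of a shift or a turn outside -1 to 1 is refused whole. A call with a gripper value outside its range is refused whole. The fingers move at their own pace and stop on an object; the grip force is fixed at half the most. Time passes only in rows, so rows that do not move let the fingers close. It gives the time, the measured TCP pose, the force, the opening and the grip force at its end, in the units of the state.
- get_obs(): the state, without advancing time (a new reading comes with each control period).
- capture(name): name is "scene" or "top" or "wrist"; returns the picture (420x560x3 uint8, red, green, blue); there is no depth.
- camera_model(name): a dict with "fov_y" (degrees; the focal length in pixels is half the picture's height over the tangent of half this angle, whatever the lens; pixels are square), "cx", "cy" (the principal point, pixels), "pose" (4x4, takes a point from camera to world coordinates). Camera axes: x right, y up, looking along -z (the intrinsics and any distortion apply to the point x, -y, -z); pixel columns grow to the right and rows downward; lengths in mm; the calibration is good to about 2 mm. A picture is of the moment at which its call begins: read the wrist's pose just before it. camera_model takes no time and is no camera call; for the wrist camera it gives the pose at the moment of the call.
- close_job(): hands the job in; it is judged then, once.
Trained networks look in the newest picture that a camera, given by its name, has taken for a name from the list of things; names that differ only in an ending like _2 or _b are one class to them, and where a whole thing is asked for, a point or a joint stands for the part that bears it (a point fixed in the world has none). Each returns a list of dicts, best first, with "score" (0 to 1); they miss things now and then, are a little off and sometimes report something else, mostly with a low value. They report only what shows in the picture. A call takes as long as a camera call.
- search_frame(camera, thing): "location" ([column, row] in pixels, amid what is visible of it).
- regions_of(camera, thing): "pixels" (420x560 bool, what is visible of it) and "location" ([column, row] in pixels, amid what is visible of it).
- pinpoint(camera, thing): "location" ([column, row] in pixels: a listed point, or the origin of a listed thing).
The state is a dict: "time": time; "joint_positions": joint angles; "dq": joint speeds; "tau": joint torques, N m; "tool_pos": TCP position; "tcp_rot": TCP orientation; "contact_force": force on the tool from outside, world axes, zero at the start; "moment": the same for the moment, N m; "grip_width": finger opening in mm; "finger_force": force on a finger pad.
Only numpy, scipy, OpenCV 4.12 (cv2) and the standard library are available. Lean on these libraries where they do the work, as an engineer would, in place of code of your own. Each camera call takes 0.05 s, during which the arm holds its last target. There are 200 camera calls.

## Task

Run your fingertips lightly along the top of the box with the green end, in one low stroke from its green end to its far end, so that its four dust flaps are wiped down flat one after another; stay close over the row, without lifting the hand away, until the last flap is down. Pick nothing up and do not shove the box about; leave the orange-ended box with its flaps, and everything else, as they are, and finish with the hand clear.

Things in the scene. Friction and masses are not known exactly. Their poses are not given: they have to be found in the camera images.
- green_box: The box to work on: flat grey distribution box with a green band round one end, 250 mm long, 56 wide, 36 high, 1 to 2 kg, loose on rubber feet. Origin: centre of the underside; own x runs along its row of four black dust flaps from the green end (-125 mm) to the far end (+125 mm, with a 20 mm steel stub), own z up. Nothing but the flaps stands above its top face.
- orange_box: The same kind of box with an orange band instead of green, same size, frame and four flaps, also ajar. To be left alone with its flaps as they are.
- green_box_flap1 (a joint): Flap 1 of the green-ended box, counted from the green end, on the centre line of its top: 30 mm long (own x of the box), 26 wide, 3 thick. Hinged at its edge nearest the green end, at x = -99 mm, 39.5 mm above the box's underside. Angle in rad: 0 = shut flat (upper side 41 mm above the underside), growing as the free edge (white line) rises. Light friction hinge, 0.008 N m, no spring: stays where left.
- green_box_flap2 (a joint): Flap 2 of the green-ended box, counted from the green end, on the centre line of its top: 30 mm long (own x of the box), 26 wide, 3 thick. Hinged at its edge nearest the green end, at x = -43 mm, 39.5 mm above the box's underside. Angle in rad: 0 = shut flat (upper side 41 mm above the underside), growing as the free edge (white line) rises. Light friction hinge, 0.008 N m, no spring: stays where left.
- green_box_flap3 (a joint): Flap 3 of the green-ended box, counted from the green end, on the centre line of its top: 30 mm long (own x of the box), 26 wide, 3 thick. Hinged at its edge nearest the green end, at x = +13 mm, 39.5 mm above the box's underside. Angle in rad: 0 = shut flat (upper side 41 mm above the underside), growing as the free edge (white line) rises. Light friction hinge, 0.008 N m, no spring: stays where left.
- green_box_flap4 (a joint): Flap 4 of the green-ended box, counted from the green end, on the centre line of its top: 30 mm long (own x of the box), 26 wide, 3 thick. Hinged at its edge nearest the green end, at x = +69 mm, 39.5 mm above the box's underside. Angle in rad: 0 = shut flat (upper side 41 mm above the underside), growing as the free edge (white line) rises. Light friction hinge, 0.008 N m, no spring: stays where left.
- green_box_start (a point): Middle of the top face's edge at the green end, x = -125 mm of the green-ended box, 36 mm above its underside.
- green_box_far (a point): Middle of the top face's edge at the far end, x = +125 mm of the green-ended box, 36 mm above its underside.
- orange_box_tip1 (a point): Middle of the free edge of flap 1 on the orange-ended box (not to be moved).
- orange_box_tip2 (a point): Middle of the free edge of flap 2 on the orange-ended box (not to be moved).
- orange_box_tip3 (a point): Middle of the free edge of flap 3 on the orange-ended box (not to be moved).
- orange_box_tip4 (a point): Middle of the free edge of flap 4 on the orange-ended box (not to be moved).
- mini_bin: Small yellow picking bin, 100 x 90 x 50 mm, origin under its centre; bystander.
- screwdriver: Screwdriver lying on the table, bystander.
- tape_roll: Blue tape roll, 84 mm across, 19 mm high, lying flat; bystander.
- screw_jar: Clear jar with a red lid, 54 mm across, 70 mm high; bystander.
- plug: Round black and steel connector plug standing upright, 26 mm across, 52 mm high; bystander.
- gauge_block: Aluminium block with a brass knob, 50 x 30 x 45 mm; bystander.

How it is judged (in metres and radians):
On the way, in this order (a step that is already met when the one before it is completed fails the run):
1. flap 1 of the green-ended box, counted from the green end, is wiped down flat (value of joint green_box_flap1 below 0.15 rad), for 0.05 s.
2. flap 2 of the green-ended box, counted from the green end, is wiped down flat (value of joint green_box_flap2 below 0.15 rad), for 0.05 s.
3. flap 3 of the green-ended box, counted from the green end, is wiped down flat (value of joint green_box_flap3 below 0.15 rad), for 0.05 s.
4. flap 4 of the green-ended box, counted from the green end, is wiped down flat (value of joint green_box_flap4 below 0.15 rad), for 0.05 s.
At the end, for the whole second after the job is handed in: All four flaps of the green-ended box are within 0.15 rad (about 9 degrees) of shut, the box is at rest on the table with both ends within 25 mm of where they were, the orange-ended box's flap edges are within 12 mm and the bystanders within 15 mm of where they were (value of joint each of green_box_flap1, green_box_flap2, green_box_flap3, green_box_flap4 below 0.15 rad and linear speed of green_box below 0.01 m/s and not (distance of any of orange_box_tip1, orange_box_tip2, orange_box_tip3, orange_box_tip4 from where it was at the start of the episode above 0.012 m) and not (distance of any of green_box_start, green_box_far from where it was at the start of the episode above 0.025 m) and not (height (world z) of any of green_box, orange_box above 0.008 m or angle between green_box's own z axis and vertical above 0.08 rad) and not (distance of any of mini_bin, screwdriver, tape_roll, screw_jar, plug, gauge_block from where it was at the start of the episode above 0.015 m)); the robot touches nothing.
It fails at once if a box is lifted (8 mm) or tipped, or the green-ended box is shoved: an end moves more than 25 mm ((height (world z) of any of green_box, orange_box above 0.008 m or angle between green_box's own z axis and vertical above 0.08 rad) or distance of any of green_box_start, green_box_far from where it was at the start of the episode above 0.025 m).
It fails at once if the orange-ended box or one of its flaps is disturbed (a flap's free edge moves more than 12 mm) (distance of any of orange_box_tip1, orange_box_tip2, orange_box_tip3, orange_box_tip4 from where it was at the start of the episode above 0.012 m).
It fails at once if a bystander is moved more than 15 mm (distance of any of mini_bin, screwdriver, tape_roll, screw_jar, plug, gauge_block from where it was at the start of the episode above 0.015 m).
It fails at once if with the first flap down and the last still up, the hand leaves the row: fingertips more than about 65 mm above the box's top, or grasp point more than 70 mm to the side of the row (value of joint green_box_flap1 below 0.15 rad and value of joint green_box_flap4 above 0.15 rad and (z of the grasp point in the frame of green_box above 0.12 m or y of the grasp point in the frame of green_box above 0.07 m or y of the grasp point in the frame of green_box below -0.07 m)).
It fails at once if the fingers press on the green-ended box with more than 30 N (contact force between the fingers and green_box above 30 N).
It also fails if it takes over 40 s, if anything falls off the work surface, if the arm or the gripper's body presses on something with over 40 N, if the wrist force passes 120 N, or if a joint passes its speed limit or range.

## Working session

There is one attempt and no reset: what is moved stays moved. The work goes in short steps, Python scripts to look and compute and a shell command to move; the robot and the scene stay as the last step left them, time stands still between calls to the robot, and variables do not carry over. Pictures are saved under pics/ and viewed, at most 10 in all, crops included, and the job is handed in when it is done.

```bash
mkdir -p pics; cat > h.py <<'E'
import numpy as np, cv2
from plant import *
def ray(cam,px,m=None):
    m=m or camera_model(cam); f=210/np.tan(np.radians(m["fov_y"])/2)
    P=np.array(m["pose"]); d=P[:3,:3]@np.array([(px[0]-m["cx"])/f,-(px[1]-m["cy"])/f,-1])
    return P[:3,3],d
def at_z(cam,px,z,m=None):
    o,d=ray(cam,px,m); return (o+d*(z-o[2])/d[2]).round(1)
E
python3 - <<'E'
from h import *
for c in("top","scene"):
    im=capture(c); cv2.imwrite(f"pics/{c}0.png",im[:,:,::-1]); m=camera_model(c)
    print(c,{k:v for k,v in m.items() if k!="pose"},np.array(m["pose"]).round(2).tolist())
    for t,z in(("green_box_start",36),("green_box_far",36),("green_box",0),("orange_box",0),("orange_box_tip1",55),("orange_box_tip4",55),("mini_bin",0),("screw_jar",0),("plug",0),("gauge_block",0),("tape_roll",0),("screwdriver",5)):
        for r in pinpoint(c,t)[:2]: print(t,round(r["score"],2),np.round(r["location"],1),at_z(c,r["location"],z,m))
o=get_obs();print(o["time"],o["tool_pos"],o["tcp_rot"],o["grip_width"])
E
```

```text
top {'fov_y': 56.79236478954931, 'cx': 283.4523911600473, 'cy': 213.45257028392678} [[0.02, 0.99, -0.12, 504.39], [-1.0, 0.02, -0.01, -23.82], [-0.01, 0.12, 0.99, 951.69], [0.0, 0.0, 0.0, 1.0]]
green_box_start 0.79 [224.3 274.1] [473.1 122.5  36. ]
green_box_start 0.17 [413.7 245.4] [ 547.7 -319.6   36. ]
green_box_far 0.87 [326.7 296.9] [ 425.4 -116.5   36. ]
green_box 0.73 [272.5 284.4] [449.4  10.8   0. ]
orange_box 0.57 [283.  211.4] [627.6 -11.4   0. ]
orange_box_tip1 0.54 [249.8 209.5] [623.6  65.4  55. ]
orange_box_tip1 0.45 [299.4 201.3] [644.9 -49.9  55. ]
orange_box_tip4 0.54 [249.8 209.5] [623.6  65.4  55. ]
orange_box_tip4 0.45 [299.4 201.3] [644.9 -49.9  55. ]
mini_bin 0.68 [131.9 205.1] [637.1 364.4   0. ]
mini_bin 0.24 [425.2 297.9] [ 424.4 -355.8    0. ]
screw_jar 0.61 [143.3 275.9] [463.9 325.1   0. ]
plug 0.6 [412.8 243.6] [ 553.8 -329.2    0. ]
gauge_block 0.68 [239.6 158.2] [760.7 100.3   0. ]
tape_roll 0.64 [410.1 191. ] [ 683.9 -325.5    0. ]
tape_roll 0.56 [274.3 284.9] [448.3   6.4   0. ]
screwdriver 0.8 [426.8 294.7] [ 432.4 -358.1    5. ]
screwdriver 0.66 [2
[... 620 characters left out ...]
59.2 239.6] [ 657.7 -106.1   55. ]
orange_box_tip4 0.6 [312.7 200. ] [627.7  54.1  55. ]
orange_box_tip4 0.6 [259.2 239.6] [ 657.7 -106.1   55. ]
mini_bin 0.71 [363.3 249. ] [769.9  91.8   0. ]
mini_bin 0.57 [415.4 167.1] [639.5 366.3  -0. ]
screw_jar 0.77 [356.9 140.2] [475.5 308.8   0. ]
screw_jar 0.31 [294.9 204.6] [575.3  41.5   0. ]
plug 0.51 [143.3 271.7] [ 554.8 -336.9    0. ]
plug 0.41 [313.4 203.4] [596.8  80.1   0. ]
gauge_block 0.76 [365.1 247.5] [768.8  97.7   0. ]
tape_roll 0.76 [172.9 309.4] [ 675.  -324.9    0. ]
screwdriver 0.85 [111.3 236.2] [ 427.5 -357.8    5. ]
1.3 [ 211.59572206 -480.49716623  226.71730448] [3.14152461e+00 1.22870011e-05 4.14795956e-01] 91.75010996230293
```

```bash
python3 - <<'E'
import cv2
a=cv2.imread("pics/top0.png")[150:330,190:450]; b=cv2.imread("pics/scene0.png")[130:310,130:390]
cv2.imwrite("pics/c1.png",cv2.resize(cv2.vconcat([a,b]),None,fx=1.65,fy=1.65,interpolation=cv2.INTER_CUBIC))
E
```

```text
(no output)
```

View pics/c1.png

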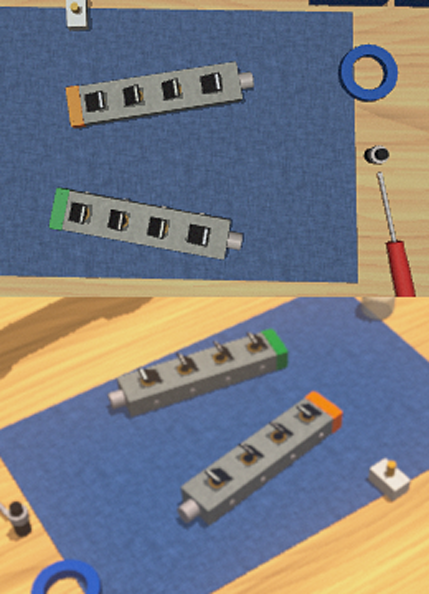

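View pics/top0.png

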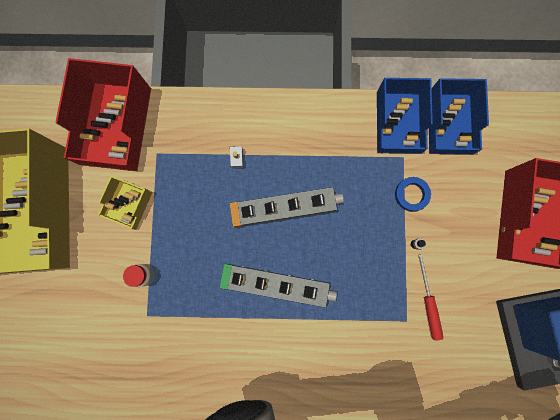

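Top view: the green box runs from (224,275) to (328,295) px, with its green end towards +y. The orange box is 170 mm further out. I'll turn the tool to the row and shut the fingers.

```bash
python3 -m pendant '[0,0,0,0,0,-1,1, 0,0,0,0,0,-1,1, 0,0,0,0,0,-1,1, 0,0,0,0,0,-1,1, 0,0,0,0,0,-1,1, 0,0,0,0,0,-1,1, 0,0,0,0,0,-1,1, 0,0,0,0,0,-1,1, 0,0,0,0,0,-1,1, 0,0,0,0,0,-1,1, 0,0,0,0,0,-1,1, 0,0,0,0,0,-1,1]'
python3 -m pendant '[0,0,0,0,0,-1,1, 0,0,0,0,0,-0.9,1, 1,0.5,0,0,0,0,1, 1,0.5,0,0,0,0,1, 1,0.5,0,0,0,0,1, 1,0.5,0,0,0,0,1, 1,0.5,0,0,0,0,1, 1,0.5,0,0,0,0,1, 1,0.5,0,0,0,0,1, 1,0.5,0,0,0,0,1, 1,0.5,0,0,0,0,1, 1,0.5,0,0,0,0,1]'
```

```text
time: 2.5
tool_pos: [211.6, -480.5, 226.7]
tcp_rot: [3.142, 0.0, 1.255]
contact_force: [-0.6, 0.4, 0.5]
grip_width: 1.7
finger_force: 0.0
time: 3.7
tool_pos: [415.1, -212.2, 226.9]
tcp_rot: [3.141, 0.0, 1.385]
contact_force: [0.0, -0.4, -0.5]
grip_width: 0.8
finger_force: 0.0
```

```bash
python3 -m pendant '[1,0,0,0,0,0,1, 1,0,0,0,0,0,1, 1,0,0,0,0,0,1, 1,0,0,0,0,0,1, 1,0,0,0,0,0,1, 1,0,0,0,0,0,1, 1,-0.1,0,0,0,0,1, 0,0,0,0,0,0,1, 0,0,0,0,0,0,1]'
python3 - <<'E'
from h import *
m=camera_model("wrist"); im=capture("wrist"); cv2.imwrite("pics/w1.png",im[:,:,::-1])
print(m["fov_y"],m["cx"],m["cy"],np.array(m["pose"]).round(2).tolist())
for t in("green_box_start","green_box_far","orange_box_tip1"):
    for r in pinpoint("wrist",t)[:2]: print(t,round(r["score"],2),np.round(r["location"],1),at_z("wrist",r["location"],36,m))
for r in regions_of("wrist","green_box")[:1]:
    print(r["score"],cv2.minAreaRect(np.argwhere(r["pixels"])[:,::-1].astype(np.float32)))
print(get_obs()["contact_force"],get_obs()["tool_pos"])
E
```

```text
time: 4.6
tool_pos: [450.2, -6.1, 226.8]
tcp_rot: [3.141, 0.0, 1.387]
contact_force: [0.6, -0.2, -0.5]
grip_width: 1.0
finger_force: 0.0
65.4813811515723 280.6009683837572 207.10525390449286 [[0.98, 0.18, 0.05, 461.9], [-0.18, 0.95, 0.24, 58.81], [-0.0, -0.25, 0.97, 385.47], [0.0, 0.0, 0.0, 1.0]]
green_box_start 0.58 [274.   50.1] [468.1 129.1  36. ]
green_box_far 0.73 [475.  196.8] [656.7 -56.4  36. ]
orange_box_tip1 0.97 [474.9 196.5] [656.6 -56.   36. ]
orange_box_tip1 0.9 [461.3 144.3] [644.7   3.4  36. ]
0.62 ((275.8497314453125, 144.1227264404297), (187.9298095703125, 58.178855895996094), 89.42127990722656)
[-0.29136268 -0.49167893  0.16277872] [450.15706671  -7.24255103 226.71364655]
```

View pics/w1.png

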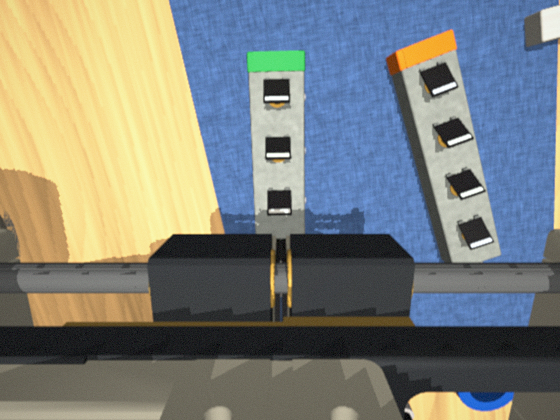

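The wrist view shows the green end's edge at (275.7,51) and flaps 1–3 along columns 276.5–279.5, almost in line with the tool.

```bash
python3 - <<'E'
from h import *
for p,z in(((275.7,51.5),36),((247.5,52),36),((304,51),36),((276.5,81),40),((278,139),40),((279.3,192),40),((254,215),36),((305,215),36)): print(p,at_z("wrist",p,z))
E
```

```text
(275.7, 51.5) [469.9 126.4  36. ]
(247.5, 52) [442.6 131.1  36. ]
(304, 51) [497.4 121.6  36. ]
(276.5, 81) [465.5  99.   40. ]
(278, 139) [456.3  43.2  40. ]
(279.3, 192) [447.1 -12.1  40. ]
(254, 215) [414.4 -33.2  36. ]
(305, 215) [470.1 -43.8  36. ]
```

```bash
python3 -m pendant '[0,0,0,0,0,-0.3,1, 1,0,0,0,0,0,1, 1,0,0,0,0,0,1, 1,0,0,0,0,0,1, 1,0,0,0,0,0,1, 0.1,-0.1,1,0,0,0,1, 0,0,1,0,0,0,1, 0,0,1,0,0,0,1, 0,0,1,0,0,0,1, 0,0,1,0,0,0,1, 0,0,0.8,0,0,0,1, 0,0,0,0,0,0,1]'
python3 - <<'E'
from h import *
im=capture("wrist");cv2.imwrite("pics/w2.png",im[:,:,::-1]);im=capture("scene");cv2.imwrite("pics/s2.png",cv2.resize(im[90:230,170:370,::-1],None,fx=4,fy=4,interpolation=cv2.INTER_CUBIC))
o=get_obs();print(o["tool_pos"],o["tcp_rot"],o["contact_force"])
E
```

```text
time: 6.05
tool_pos: [465.4, 114.9, 50.1]
tcp_rot: [-3.136, 0.002, 1.406]
contact_force: [0.0, -0.2, -0.3]
grip_width: 0.5
finger_force: 0.0
[467.61682862 115.18683573  52.98290306] [-3.14119947e+00  1.86406880e-04  1.40611339e+00] [-0.00608518 -0.98906583 -0.50813503]
```

View pics/s2.png

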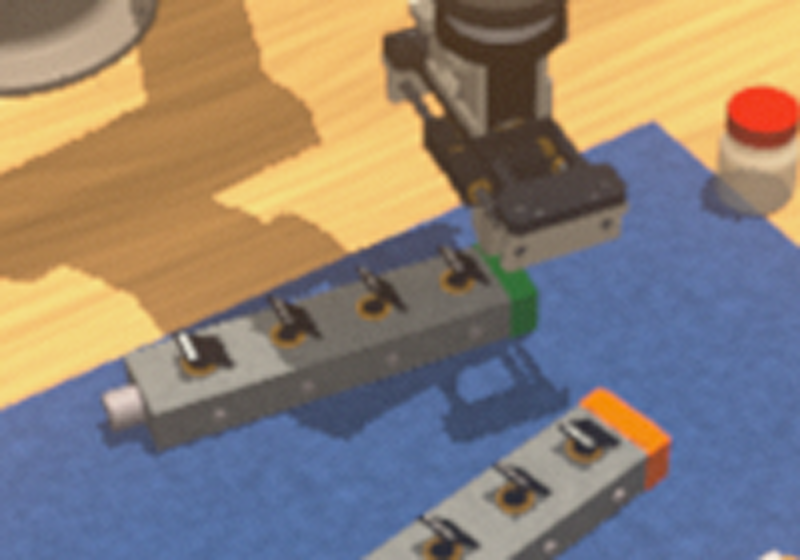

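The fingers are over the green end, just clear of flap 1. Next I'll probe the top gently to get its height.

```bash
python3 -m pendant '[0,0,0.2,0,0,0,1, 0,0,0.15,0,0,0,1, 0,0,0.05,0,0,0,1, 0,0,0,0,0,0,1, 0,0,0,0,0,0,1]'
python3 -m pendant '[0,0,0.05,0,0,0,1, 0,0,0.04,0,0,0,1, 0,0,0,0,0,0,1, 0,0,0,0,0,0,1]'
```

```text
time: 6.65
tool_pos: [467.5, 115.5, 40.9]
tcp_rot: [3.141, -0.0, 1.406]
contact_force: [0.6, 0.8, -0.3]
grip_width: 0.7
finger_force: 0.0
time: 7.05
tool_pos: [467.4, 115.4, 37.9]
tcp_rot: [-3.142, 0.0, 1.406]
contact_force: [-0.3, 1.1, 0.5]
grip_width: 0.2
finger_force: 0.0
```

```bash
python3 -m pendant '[0,0,0.03,0,0,0,1, 0,0,0,0,0,0,1, 0,0,0,0,0,0,1]'
python3 -m pendant '[0,0,0.03,0,0,0,1, 0,0,0,0,0,0,1, 0,0,0,0,0,0,1]'
```

```text
time: 7.35
tool_pos: [467.4, 115.4, 37.1]
tcp_rot: [-3.142, 0.0, 1.406]
contact_force: [-0.0, -0.4, -0.4]
grip_width: 0.5
finger_force: 0.0
time: 7.65
tool_pos: [467.5, 115.4, 36.3]
tcp_rot: [3.141, 0.0, 1.406]
contact_force: [1.2, -0.2, 0.9]
grip_width: 0.7
finger_force: 0.7
```

```bash
python3 -m pendant '[0,0,0.03,0,0,0,1, 0,0,0,0,0,0,1, 0,0,0,0,0,0,1]'
```

```text
time: 7.95
tool_pos: [467.5, 115.5, 36.2]
tcp_rot: [3.141, -0.0, 1.406]
contact_force: [-2.1, -1.2, 10.4]
grip_width: 0.5
finger_force: 5.4
```

Contact is at 36.2 mm, so the shut flap tops should be at about 41.2 mm. I'll raise to about 42.5 mm and begin the stroke.

```bash
python3 -m pendant '[0,0,-0.24,0,0,0,1, 0,0,0,0,0,0,1, -0.2,0,0,0,0,0,1, -0.2,0,0,0,0,0,1, -0.2,0,0,0,0,0,1, -0.2,0,0,0,0,0,1, -0.2,0,0,0,0,0,1, -0.2,0,0,0,0,0,1, -0.2,0,0,0,0,0,1, -0.2,0,0,0,0,0,1, 0,0,0,0,0,0,1]'
python3 - <<'E'
from h import *
im=capture("scene");cv2.imwrite("pics/s3.png",cv2.resize(im[90:230,170:370,::-1],None,fx=4,fy=4,interpolation=cv2.INTER_CUBIC))
E
```

```text
time: 9.05
tool_pos: [459.4, 67.4, 42.5]
tcp_rot: [-3.141, 0.0, 1.405]
contact_force: [0.4, -0.0, -0.0]
grip_width: 0.3
finger_force: 0.0
```

View pics/s3.png

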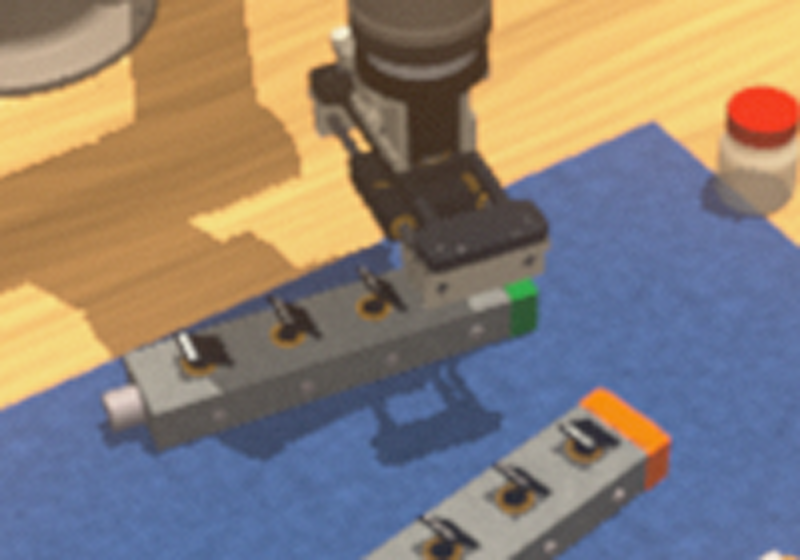

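Flap 1 is under the fingers, flaps 2–4 are still up, and the box hasn't moved. I'll carry on with the stroke.

```bash
python3 -m pendant '[-0.25,0,0,0,0,0,1, -0.25,0,0,0,0,0,1, -0.25,0,0,0,0,0,1, -0.25,0,0,0,0,0,1, -0.25,0,0,0,0,0,1, -0.25,0,0,0,0,0,1, -0.25,0,0,0,0,0,1, -0.25,0,0,0,0,0,1, -0.25,0,0,0,0,0,1, -0.25,0,0,0,0,0,1, -0.25,0,0,0,0,0,1]'
```

```text
time: 10.2
tool_pos: [445.9, -13.9, 42.5]
tcp_rot: [3.141, 0.0, 1.406]
contact_force: [0.5, 0.4, 1.0]
grip_width: 0.5
finger_force: 0.2
```

```bash
python3 -m pendant '[-0.25,0,0,0,0,0,1, -0.25,0,0,0,0,0,1, -0.25,0,0,0,0,0,1, -0.25,0,0,0,0,0,1, -0.25,0,0,0,0,0,1, -0.25,0,0,0,0,0,1, -0.25,0,0,0,0,0,1, -0.25,0,0,0,0,0,1, -0.25,0,0,0,0,0,1, -0.25,0,0,0,0,0,1, -0.25,0,0,0,0,0,1, -0.2,0,0,0,0,0,1]'
python3 - <<'E'
from h import *
im=capture("scene");cv2.imwrite("pics/s4.png",cv2.resize(im[90:230,170:370,::-1],None,fx=4,fy=4,interpolation=cv2.INTER_CUBIC))
E
```

```text
time: 11.4
tool_pos: [431.4, -101.3, 42.5]
tcp_rot: [3.142, 0.0, 1.406]
contact_force: [0.1, 0.9, -0.2]
grip_width: 0.4
finger_force: 0.1
```

View pics/s4.png

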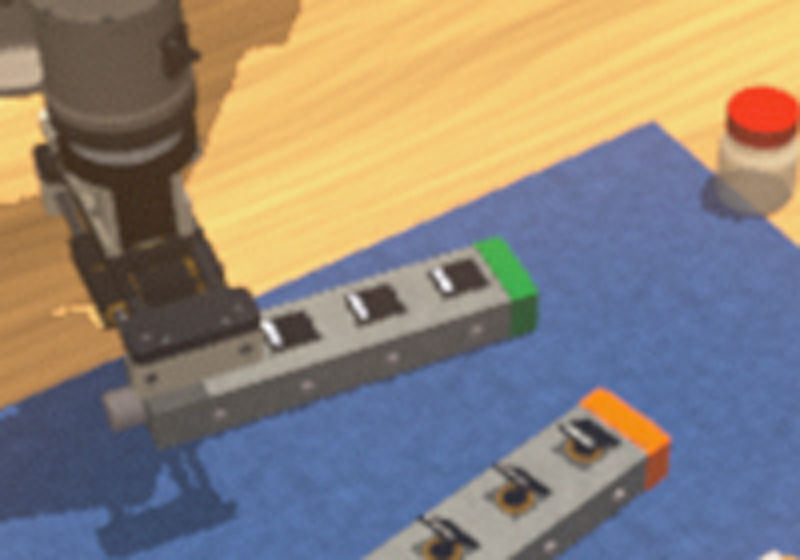

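Flaps 1–3 are flat and the fingers are over flap 4's free edge. I'll finish past it and lift clear.

```bash
python3 -m pendant '[-0.2,0,0,0,0,0,1, -0.2,0,0,0,0,0,1, 0,0,0,0,0,0,1, 0,0,-0.3,0,0,0,1, 0,0,-1,0,0,0,1, 0,0,-1,0,0,0,1, 0,0,-1,0,0,0,1, -1,0,-1,0,0,0,1, -1,0,-1,0,0,0,1, -1,0,0,0,0,0,1, 0,0,0,0,0,0,1, 0,0,0,0,0,0,1]'
python3 - <<'E'
from h import *
im=capture("scene");cv2.imwrite("pics/s5.png",cv2.resize(im[130:270,170:370,::-1],None,fx=4,fy=4,interpolation=cv2.INTER_CUBIC))
E
```

```text
time: 12.65
tool_pos: [414.4, -201.0, 201.7]
tcp_rot: [-3.141, -0.0, 1.405]
contact_force: [-0.6, 0.6, 0.2]
grip_width: 0.2
finger_force: 0.0
```

View pics/s5.png

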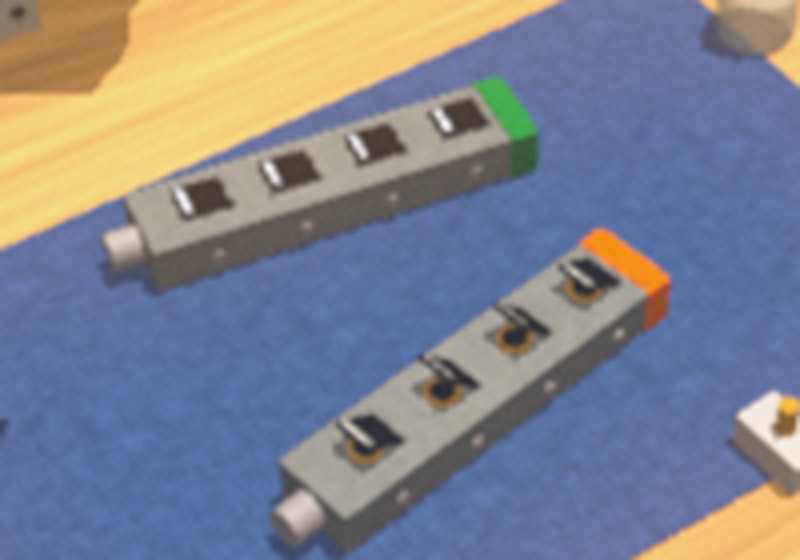

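All four green-box flaps are flat, the orange box's flaps are unchanged and the hand is clear.

```bash
python3 -c "from plant import close_job; print(close_job())"
```

```text
the job is handed in; nothing more can be done
None
```

The green-ended box's four flaps were wiped flat in one low stroke, and in the last picture the box and the orange-ended box look unmoved; the hand is clear and the job is handed in, with no verdict returned.

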